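Check a break-over torque wrench on the bench tester

TASK

Take one reading of the torque wrench that sits on the bench tester: zero the tester with its yellow key, then push the orange handle round clockwise (seen from above) until the screw under it comes up solid and the wrench's hinge breaks over. Ease off as soon as it has clearly folded, without driving the hinge on to its stop, let the handle spring straight, leave the wrench where it ended up, and then store the reading with the green key. Do not disturb the other things on the bench.

Things in the scene. Friction and masses are not known exactly. Their poses are not given: they have to be found in the camera images.
- tester: bench torque tester, bolted down: aluminium bed plate 12 mm thick (x -100..100, y -260..80 mm), a round blue and steel transducer and a black console 165 x 130 mm, centred at x -10, y -165 mm, whose panel slopes down to -x by 0.21 rad (56 to 91 mm high). Origin on the bench under the wrench's drive axis; z up, x away from the robot at yaw 0
- zero_key_top (a point): centre of the top face of the yellow zero key, on the low half of the console: round, 24 mm across, standing 10 mm out of the panel and 6 mm out of its black collar (40 mm across). z axis: the panel's normal; the key is pressed along -z
- zero_key (a joint): travel of the yellow key in m: 0 up, 0.006 fully down. Spring return: starts to move at 1.5 N, fully down at 5 N; pressed beyond 0.004 the tester takes it
- store_key_top (a point): centre of the top face of the green store key, same make as the yellow one, 64 mm from it towards the tester's -y
- store_key (a joint): travel of the green key in m: 0 up, 0.006 fully down; spring, travel and force as the yellow key
- drive_axis (a point): the vertical axis about which the whole wrench turns, at the height of the wrench's centre line (108 mm above the bench), in the middle of its round steel head (37 mm across, 18 mm thick). Its x axis points along the wrench towards the hinge pin, z up
- spindle (a joint): how far the wrench's head and the test screw under it have turned, rad, growing clockwise seen from above. It starts within 0 to 0.35, runs down with a steady drag of 0.6 N m (3 N at the load line), stays where it is left and comes up solid at 0.65
- hinge_pin (a point): the wrench's brass hinge pin, vertical, 60 mm from the drive axis, 108 mm above the bench; the handle folds about it
- breakover (a joint): fold of the handle about the hinge pin, rad, growing clockwise from above: 0 straight, 0.40 at its stop. Spring-held straight until pushed with 10 N at the load line (1.35 N m on the pin), then it gives way with falling resistance (5 N at the stop); springs straight when let go. Past 0.12 it has clearly broken over; past 0.36 it counts as driven on to its stop
- load_line (a point): white band in the middle of the orange grip, where to push: 195 mm from the drive axis when straight, on the handle's centre line, 108 mm above the bench. The grip is round, 26 mm across, 50 mm to each side of the band; inward of it a 17 mm steel tube. Below the grip's sweep there is only free bench. x points outwards along the handle, z up
- hygrometer: bystander: blue thermo-hygrometer standing on its foot, 95 mm wide (y), 20 mm thick (foot 50 mm), 103 mm tall, beyond the wrench's sweep. Origin at the bottom
- meter: bystander: black hand-held meter with yellow keys lying flat, 62 x 150 mm (plus a 22 mm plug at +y), 28 mm thick. Origin at the centre of its underside
- spare_socket: bystander: steel socket standing on the bench on the robot's side of the tester, 25 mm across, 30 mm tall. Origin at the centre of its underside

How it is judged:
By the outcome, as a careful person would: the job done as asked, in the order asked, and still so for the second after the job is handed in, with the robot touching nothing.
It also fails if it takes over 64 s, if anything falls off the work surface, if the arm or the gripper's body presses on something with over 40 N, if the wrist force passes 120 N, or if a joint passes its speed limit or range.

ROBOT

A 6-joint arm with a two-finger parallel gripper is mounted at the origin on the work surface. World frame = base frame: x ahead of the robot, y to its left, z up, the work surface at z = 0. Lengths are in m, angles in rad, forces in N, time in s.
With the tool pointing down it reaches from about 0.375 to 0.9 m from the base axis. Payload 3.1 kg.
Tool frame: the origin (TCP) lies midway between the tips of the shut fingers; the grasp point (between the pads) lies 19 mm behind it; z points along the fingers, y is the line along which they close (so a half turn about z gives the same grasp; the last joint's range is limited). The gripper opens to 85 mm and grips with 20 to 120 N. Pads are 22 mm wide; open, the fingers measure 114 mm over their backs; the gripper's body (76 mm by 85 mm) begins 54 mm behind the grasp point. The pads swing forward as they close: fully open they stand 13 mm farther back than shut.
Start: joints at [-1.49, 0.527, 1.433, -0, 1.181, -0.178], TCP at [0.16, -0.604, 0.231] pointing down, gripper open.
Joint ranges: [-3.08, 3.08], [-0.75, 2.2], [0.22, 2.44], [-1.43, 4.57], [0, 2.65], [-2.85, 2.85]. Speed limits (rad/s): [2.79, 2.79, 3.14, 3.14, 3.14, 3.14].

INTERFACE

Orientations are given as a unit quaternion [x, y, z, w].
In Python, from rig import state, camera, sign_off gives the robot as it stands.
- The arm moves only by the tool servo_tool, never from a script. Its argument "rows" is a list of rows, each an object of numbers: "dx", "dy", "dz": the shift along the tool's x, y, z in m; "wx", "wy", "wz": the turn, a rotation vector about the tool's x, y, z in degrees; "gripper": the opening, from 0 (shut) to 1 (fully open). A call has 1 to 8 rows; each row is the pose to reach, as a shift and turn from the pose commanded when the call began, along the tool's axes at that moment; what a row does not reach only later rows make up. A row lasts 1/12 s, in which the tool goes at most 41.7 mm and 7.16 degrees, less where a joint would pass 70% of its speed; a pose out of reach is approached as far as the arm can. A call with a gripper value outside its range is refused whole. The fingers move at their own pace and stop on an object; the grip force is fixed at half the most. Time passes only in rows, so rows that repeat a pose let the fingers close. It gives the time, the measured TCP pose, the force, the opening and the grip force at its end, in the units of the state.
- state(): the state, without advancing time (a new reading comes with each control period).
- camera(name): name is "scene" or "top" or "wrist"; returns a dict with "pixels" (400x640x3 uint8, red, green, blue), "depth" (400x640 float32, m along the optical axis (not along the pixel's ray), 0 where there is no reading), "fovy" (degrees; the focal length in pixels is half the picture's height over the tangent of half this angle, whatever the lens; pixels are square), "cx", "cy" (the principal point, pixels), "D" ([k1, k2, p1, p2, k3] as OpenCV has them; the pictures are not rectified), "T" (4x4, takes a point from camera to world coordinates); the wrist camera has in their place "tool_from_camera" (4x4, takes a point from camera to tool coordinates, whose origin is the TCP and whose axes are the flange's). Camera axes: x right, y down, z forward; pixel columns grow to the right and rows downward; lengths in m; the calibration is good to about 2 mm. A picture is of the moment at which its call begins: read the wrist's pose just before it.
- sign_off(): hands the job in; it is judged then, once.
The state is a dict: "t": time; "joint_positions": joint angles; "joint_velocities": joint speeds; "tau": joint torques, N m; "position": TCP position; "orientation": TCP orientation; "ft_force": force on the tool from outside, world axes, zero at the start; "moment": the same for the moment, N m; "width": finger opening in m; "grasp_force": force on a finger pad.
Only numpy, scipy, OpenCV 4.12 (cv2) and the standard library are available. Lean on these libraries where they do the work, as an engineer would, in place of code of your own. Each camera call takes 0.05 s, during which the arm holds its last target. There are 200 camera calls.

## Working session

There is one attempt and no reset: what is moved stays moved. The work goes in short steps, Python scripts to look and compute and a tool call to move; the robot and the scene stay as the last step left them, time stands still between calls to the robot, and variables do not carry over. Pictures are saved under pics/ and viewed, at most 10 in all, crops included, and the job is handed in when it is done.

Besides the shell and the picture viewer there is one more tool, called after ">>>" by a JSON object that holds its "api" and its "payload". servo_tool: Moves the arm, as the interface text tells. Its arguments: {"type":"object","properties":{"rows":{"type":"array","items":{"type":"object","properties":{"dx":{"type":"number"},"dy":{"type":"number"},"dz":{"type":"number"},"wx":{"type":"number"},"wy":{"type":"number"},"wz":{"type":"number"},"gripper":{"type":"number"}}}}},"required":["rows"]}

```bash
ls; mkdir -p pics
cat > h.py <<'E'
import numpy as np, cv2
from rig import state, camera
from scipy.spatial.transform import Rotation as R
def K(c):
    f=200/np.tan(np.radians(c["fovy"])/2); return np.array([[f,0,c["cx"]],[0,f,c["cy"]],[0,0,1]])
def Twc(c,s=None):
    if "T" in c: return np.array(c["T"])
    T=np.eye(4);T[:3,:3]=R.from_quat(s["orientation"]).as_matrix();T[:3,3]=s["position"]
    return T@np.array(c["tool_from_camera"])
def ray(c,T,u,v):
    p=cv2.undistortPoints(np.array([[[u,v]]],float),K(c),np.array(c["D"]))[0,0]
    return np.array([p[0],p[1],1.])
def at_depth(c,T,u,v):
    d=np.median([x for x in c["depth"][int(v)-1:int(v)+2,int(u)-1:int(u)+2].ravel() if x>0] or [0])
    return T[:3,:3]@(ray(c,T,u,v)*d)+T[:3,3]
def at_z(c,T,u,v,z):
    r=T[:3,:3]@ray(c,T,u,v); return T[:3,3]+r*(z-T[2,3])/r[2]
E
python3 - <<'E'
from h import *
import pickle
for n in ("scene","top"):
    c=camera(n); pickle.dump(c,open(n+".pkl","wb")); cv2.imwrite(f"pics/{n}0.png",c["pixels"][:,:,::-1])
s=state(); print(s["t"],s["position"],s["orientation"],s["width"],s["ft_force"])
E
```

```text
pics
0.1 [ 0.1599271  -0.60352027  0.23044689] [ 9.91638538e-01  1.29042857e-01  4.65379460e-05 -9.73583290e-04] 0.08532620369476644 [ 0.52736006 -0.22303551  0.39510628]
```

View pics/top0.png

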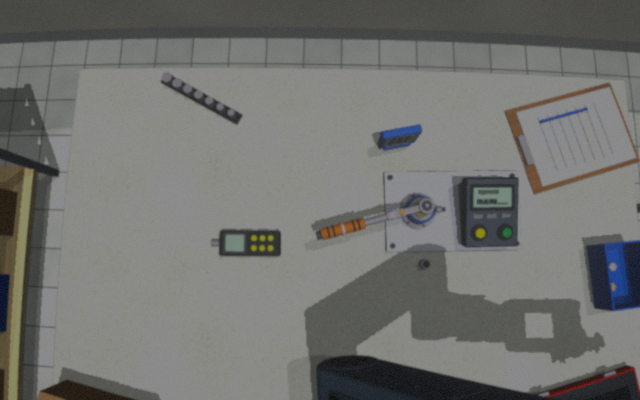

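View pics/scene0.png

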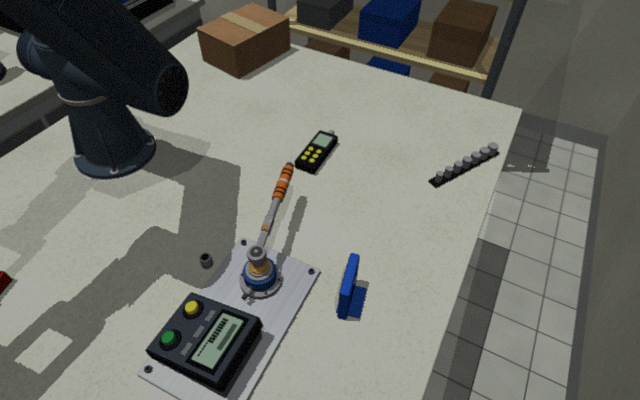

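The top view shows the yellow key at (480,233), the green key at (506,233), the wrench head at (425,206), the white band near (342,229) and the handle pointing left (+y). Clockwise therefore means pushing it towards +x (up in the picture). The scene view agrees, and the meter, hygrometer and socket are clear of the sweep.

Run:
```python
from h import *
import pickle
c=pickle.load(open("top.pkl","rb"));T=Twc(c);print(T[:3,3])
hsv=cv2.cvtColor(c["pixels"],cv2.COLOR_RGB2HSV)
def blob(lo,hi,box):
    m=cv2.inRange(hsv,lo,hi); x0,x1,y0,y1=box; M=np.zeros_like(m);M[y0:y1,x0:x1]=m[y0:y1,x0:x1]
    n,l,st,ce=cv2.connectedComponentsWithStats(M); i=1+st[1:,4].argmax(); return ce[i],st[i]
for n,lo,hi,b in (("yel",(22,120,80),(35,255,255),(462,520,222,248)),("grn",(40,100,50),(85,255,255),(462,530,222,248)),):
    p,st=blob(lo,hi,b); print(n,p,st,at_depth(c,T,*p).round(4),at_z(c,T,*p,0.076).round(4))
print("meter etc")
for n,p in (("head",(426,205)),("band",(342,229)),("socket",(424,264)),("hyg",(400,133)),("meter",(250,242)),("plate",(395,240)),("LL",(389,248)),("UL",(389,178))):
    print(n,at_depth(c,T,*p).round(4))
# grip: orange pixels
m=cv2.inRange(hsv,(5,130,80),(20,255,255)); m[:, :300]=0;m[:,380:]=0;m[:210]=0;m[250:]=0
v,u=np.nonzero(m); P=np.array([at_depth(c,T,a,b) for a,b in zip(u,v)]); P=P[P[:,2]>.08]
print(len(P),P.mean(0),P.min(0),P.max(0)); Q=P[:,:2]-P[:,:2].mean(0); print(np.linalg.svd(Q)[2][0])
cr=c["pixels"][160:280,300:530,::-1]; cv2.imwrite("pics/crop.png",cv2.resize(cr,None,fx=3.4,fy=3.4,interpolation=cv2.INTER_CUBIC))
```

```text
[0.43984862 0.06986619 1.13138826]
yel [479.98863636 232.80681818] [475 228  11  11  88] [ 0.5181 -0.2921  0.0772] [ 0.5182 -0.2925  0.076 ]
grn [506.49382716 232.25925926] [502 228  10  10  81] [ 0.5202 -0.3556  0.0778] [ 0.5204 -0.3563  0.076 ]
meter etc
head [ 0.5755 -0.1562  0.1188]
band [0.5182 0.0313 0.12  ]
socket [ 0.4447 -0.1703  0.0285]
hyg [ 0.7456 -0.1015  0.1021]
meter [0.4894 0.2492 0.027 ]
plate [ 0.502  -0.1028  0.0123]
LL [ 0.4823 -0.0881  0.0124]
UL [ 0.6545 -0.0872  0.0187]
333 [0.51968516 0.03114939 0.11784742] [ 0.49780634 -0.0177781   0.11168384] [0.5418786  0.07774057 0.12122555]
[ 0.2749021  -0.96147222]
```

View pics/crop.png

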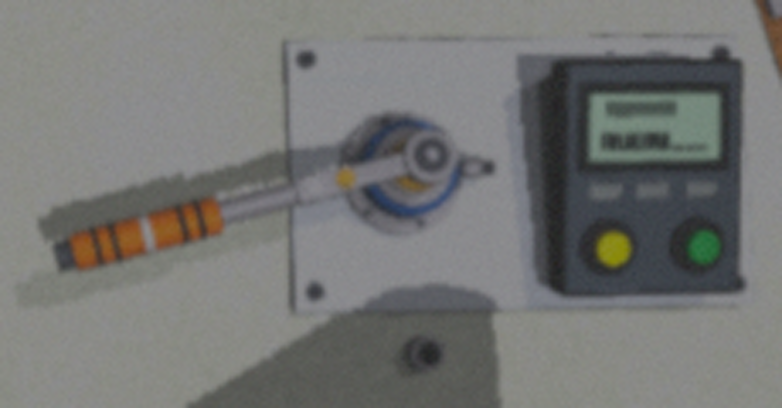

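>>> {"api": "servo_tool", "payload": {"rows": [{"dx": 0.28,"dy": -0.14,"dz": 0.03,"gripper": 0},{"dx": 0.28,"dy": -0.14,"dz": 0.03,"gripper": 0},{"dx": 0.28,"dy": -0.14,"dz": 0.03,"gripper": 0},{"dx": 0.28,"dy": -0.14,"dz": 0.03,"gripper": 0},{"dx": 0.28,"dy": -0.14,"dz": 0.03,"gripper": 0},{"dx": 0.28,"dy": -0.14,"dz": 0.03,"gripper": 0},{"dx": 0.28,"dy": -0.14,"dz": 0.03,"gripper": 0},{"dx": 0.28,"dy": -0.14,"dz": 0.03,"gripper": 0}]}}

```text
invalid input at $.rows[0]: expected keys dx, dy, dz, wx, wy, wz, gripper
```

>>> {"api": "servo_tool", "payload": {"rows": [{"dx": 0.134,"dy": -0.073,"dz": 0.04,"wx": -2.7,"wy": 11.7,"gripper": 0},{"dx": 0.134,"dy": -0.073,"dz": 0.04,"wx": -2.7,"wy": 11.7,"gripper": 0},{"dx": 0.134,"dy": -0.073,"dz": 0.04,"wx": -2.7,"wy": 11.7,"gripper": 0},{"dx": 0.134,"dy": -0.073,"dz": 0.04,"wx": -2.7,"wy": 11.7,"gripper": 0},{"dx": 0.134,"dy": -0.073,"dz": 0.04,"wx": -2.7,"wy": 11.7,"gripper": 0},{"dx": 0.134,"dy": -0.073,"dz": 0.04,"wx": -2.7,"wy": 11.7,"gripper": 0},{"dx": 0.134,"dy": -0.073,"dz": 0.04,"wx": -2.7,"wy": 11.7,"gripper": 0}]}}

```text
invalid input at $.rows[0]: expected keys dx, dy, dz, wx, wy, wz, gripper
```

Run:
```python
from h import *
s=state(); c=camera("wrist"); T=Twc(c,s)
print(s["t"],s["position"].round(4),R.from_quat(s["orientation"]).as_matrix().round(3),s["width"],s["ft_force"])
cv2.imwrite("pics/w1.png",c["pixels"][:,:,::-1])
hsv=cv2.cvtColor(c["pixels"],cv2.COLOR_RGB2HSV)
for n,lo,hi in (("yel",(22,120,80),(35,255,255)),("grn",(40,100,50),(85,255,255))):
    m=cv2.inRange(hsv,lo,hi); k,l,st,ce=cv2.connectedComponentsWithStats(m)
    for i in 1+st[1:,4].argsort()[::-1][:2]: print(n,ce[i],st[i],at_depth(c,T,*ce[i]).round(4))
```

```text
0.1 [ 0.1599 -0.6035  0.2304] [[ 0.967  0.256 -0.   ]
 [ 0.256 -0.967  0.002]
 [ 0.    -0.002 -1.   ]] 0.08532620369476644 [ 0.52736006 -0.22303551  0.39510628]
```

View pics/w1.png

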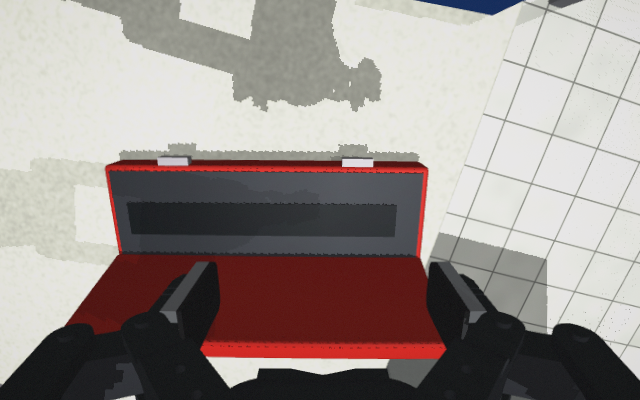

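The wrist picture shows only a red case under the gripper, because the moves were refused: every key is required in each row. I'll check the case's height before crossing it.

Run:
```python
from h import *
s=state(); c=camera("wrist"); T=Twc(c,s)
for p in ((175,160),(265,166),(425,170),(265,190),(265,245),(270,300),(330,350)): print(p,at_depth(c,T,*p).round(3))
```

```text
(175, 160) [ 0.136 -0.46   0.031]
(265, 166) [ 0.152 -0.546  0.031]
(425, 170) [ 0.189 -0.697  0.032]
(265, 190) [ 0.13  -0.551  0.034]
(265, 245) [ 0.072 -0.564  0.034]
(270, 300) [ 0.05  -0.583  0.094]
(330, 350) [ 0.046 -0.638  0.138]
```

The case is low and behind the path, so the way is clear.

>>> {"api": "servo_tool", "payload": {"rows": [{"dx": 0.28,"dy": -0.14,"dz": 0.03,"wx": 0,"wy": 0,"wz": 0,"gripper": 0},{"dx": 0.28,"dy": -0.14,"dz": 0.03,"wx": 0,"wy": 0,"wz": 0,"gripper": 0},{"dx": 0.28,"dy": -0.14,"dz": 0.03,"wx": 0,"wy": 0,"wz": 0,"gripper": 0},{"dx": 0.28,"dy": -0.14,"dz": 0.03,"wx": 0,"wy": 0,"wz": 0,"gripper": 0},{"dx": 0.28,"dy": -0.14,"dz": 0.03,"wx": 0,"wy": 0,"wz": 0,"gripper": 0},{"dx": 0.28,"dy": -0.14,"dz": 0.03,"wx": 0,"wy": 0,"wz": 0,"gripper": 0},{"dx": 0.28,"dy": -0.14,"dz": 0.03,"wx": 0,"wy": 0,"wz": 0,"gripper": 0},{"dx": 0.28,"dy": -0.14,"dz": 0.03,"wx": 0,"wy": 0,"wz": 0,"gripper": 0}]}}

```text
t: 0.87
position: [0.3971, -0.3934, 0.2008]
orientation: [0.991, 0.13, 0.0, -0.001]
ft_force: [-0.7, 0.2, 0.4]
width: -0.0002
grasp_force: 0.0
```

>>> {"api": "servo_tool", "payload": {"rows": [{"dx": 0.134,"dy": -0.073,"dz": 0.04,"wx": -2.7,"wy": 11.7,"wz": 0,"gripper": 0},{"dx": 0.134,"dy": -0.073,"dz": 0.04,"wx": -2.7,"wy": 11.7,"wz": 0,"gripper": 0},{"dx": 0.134,"dy": -0.073,"dz": 0.04,"wx": -2.7,"wy": 11.7,"wz": 0,"gripper": 0},{"dx": 0.134,"dy": -0.073,"dz": 0.04,"wx": -2.7,"wy": 11.7,"wz": 0,"gripper": 0},{"dx": 0.134,"dy": -0.073,"dz": 0.04,"wx": -2.7,"wy": 11.7,"wz": 0,"gripper": 0},{"dx": 0.134,"dy": -0.073,"dz": 0.04,"wx": -2.7,"wy": 11.7,"wz": 0,"gripper": 0},{"dx": 0.134,"dy": -0.073,"dz": 0.04,"wx": -2.7,"wy": 11.7,"wz": 0,"gripper": 0},{"dx": 0.134,"dy": -0.073,"dz": 0.04,"wx": -2.7,"wy": 11.7,"wz": 0,"gripper": 0}]}}

```text
t: 1.53
position: [0.5054, -0.2935, 0.1617]
orientation: [0.986, 0.128, 0.104, 0.011]
ft_force: [-0.9, -0.4, -0.8]
width: -0.0
grasp_force: 0.0
```

Run:
```python
from h import *
s=state(); c=camera("wrist"); T=Twc(c,s)
print(s["t"],s["position"].round(4),R.from_quat(s["orientation"]).as_matrix().round(3),s["width"],s["ft_force"])
cv2.imwrite("pics/w2.png",c["pixels"][:,:,::-1])
hsv=cv2.cvtColor(c["pixels"],cv2.COLOR_RGB2HSV)
for n,lo,hi in (("yel",(22,120,80),(35,255,255)),("grn",(40,100,50),(85,255,255))):
    m=cv2.inRange(hsv,lo,hi); k,l,st,ce=cv2.connectedComponentsWithStats(m)
    for i in 1+st[1:,4].argsort()[::-1][:2]: print(n,ce[i],st[i],at_depth(c,T,*ce[i]).round(4))
```

```text
1.5333 [ 0.5054 -0.2935  0.1617] [[ 0.946  0.25   0.208]
 [ 0.254 -0.967  0.006]
 [ 0.203  0.048 -0.978]] -4.675275496747068e-05 [-0.93899957 -0.3954255  -0.80565134]
yel [319.04311251 215.21451104] [303 198  34  35 951] [ 0.518  -0.2902  0.0764]
grn [408.00721649 234.37216495] [391 217  35  35 970] [ 0.52   -0.3528  0.0763]
```

View pics/w2.png

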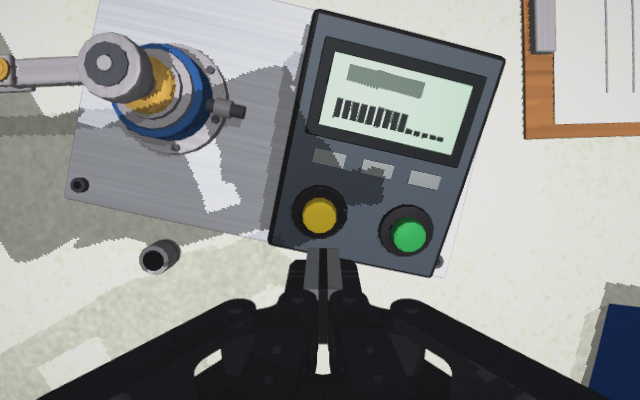

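The wrist picture shows the yellow key at (319,215), the green key at (408,234) and the shut fingertips at about (322,265). All of it matches the top-camera fix to within 2 mm. Next I descend to just above the key.

>>> {"api": "servo_tool", "payload": {"rows": [{"dx": -0.005,"dy": -0.003,"dz": 0.04,"wx": 0,"wy": 0,"wz": 0,"gripper": 0},{"dx": -0.005,"dy": -0.003,"dz": 0.07,"wx": 0,"wy": 0,"wz": 0,"gripper": 0},{"dx": -0.005,"dy": -0.003,"dz": 0.08,"wx": 0,"wy": 0,"wz": 0,"gripper": 0},{"dx": -0.005,"dy": -0.003,"dz": 0.08,"wx": 0,"wy": 0,"wz": 0,"gripper": 0},{"dx": -0.005,"dy": -0.003,"dz": 0.08,"wx": 0,"wy": 0,"wz": 0,"gripper": 0}]}}

```text
t: 2.0
position: [0.5167, -0.291, 0.0821]
orientation: [0.986, 0.128, 0.104, 0.01]
ft_force: [-0.2, 0.0, 0.6]
width: 0.0002
grasp_force: 0.0
```

>>> {"api": "servo_tool", "payload": {"rows": [{"dx": 0,"dy": 0,"dz": 0.001,"wx": 0,"wy": 0,"wz": 0,"gripper": 0},{"dx": 0,"dy": 0,"dz": 0.002,"wx": 0,"wy": 0,"wz": 0,"gripper": 0},{"dx": 0,"dy": 0,"dz": 0.003,"wx": 0,"wy": 0,"wz": 0,"gripper": 0},{"dx": 0,"dy": 0,"dz": 0.004,"wx": 0,"wy": 0,"wz": 0,"gripper": 0},{"dx": 0,"dy": 0,"dz": 0.004,"wx": 0,"wy": 0,"wz": 0,"gripper": 0}]}}

```text
t: 2.42
position: [0.5178, -0.2903, 0.0786]
orientation: [0.986, 0.128, 0.104, 0.011]
ft_force: [-1.4, 0.4, 0.4]
width: -0.0003
grasp_force: 0.0
```

>>> {"api": "servo_tool", "payload": {"rows": [{"dx": 0,"dy": 0,"dz": 0.001,"wx": 0,"wy": 0,"wz": 0,"gripper": 0},{"dx": 0,"dy": 0,"dz": 0.002,"wx": 0,"wy": 0,"wz": 0,"gripper": 0},{"dx": 0,"dy": 0,"dz": 0.003,"wx": 0,"wy": 0,"wz": 0,"gripper": 0},{"dx": 0,"dy": 0,"dz": 0.003,"wx": 0,"wy": 0,"wz": 0,"gripper": 0}]}}

```text
t: 2.75
position: [0.5186, -0.2902, 0.0752]
orientation: [0.986, 0.128, 0.104, 0.01]
ft_force: [-0.3, -0.6, 2.9]
width: -0.0
grasp_force: 1.5
```

>>> {"api": "servo_tool", "payload": {"rows": [{"dx": 0,"dy": 0,"dz": 0.001,"wx": 0,"wy": 0,"wz": 0,"gripper": 0},{"dx": 0,"dy": 0,"dz": 0.002,"wx": 0,"wy": 0,"wz": 0,"gripper": 0},{"dx": 0,"dy": 0,"dz": 0.002,"wx": 0,"wy": 0,"wz": 0,"gripper": 0},{"dx": 0,"dy": 0,"dz": 0.002,"wx": 0,"wy": 0,"wz": 0,"gripper": 0}]}}

```text
t: 3.08
position: [0.519, -0.2902, 0.0733]
orientation: [0.986, 0.128, 0.104, 0.01]
ft_force: [-0.0, 0.9, 4.6]
width: -0.0002
grasp_force: 2.1
```

>>> {"api": "servo_tool", "payload": {"rows": [{"dx": 0,"dy": 0,"dz": 0.001,"wx": 0,"wy": 0,"wz": 0,"gripper": 0},{"dx": 0,"dy": 0,"dz": 0.001,"wx": 0,"wy": 0,"wz": 0,"gripper": 0}]}}

```text
t: 3.25
position: [0.5192, -0.2902, 0.0723]
orientation: [0.986, 0.128, 0.104, 0.01]
ft_force: [0.8, 0.8, 4.4]
width: 0.0002
grasp_force: 2.4
```

>>> {"api": "servo_tool", "payload": {"rows": [{"dx": 0,"dy": 0,"dz": 0.001,"wx": 0,"wy": 0,"wz": 0,"gripper": 0},{"dx": 0,"dy": 0,"dz": 0.001,"wx": 0,"wy": 0,"wz": 0,"gripper": 0}]}}

```text
t: 3.42
position: [0.5192, -0.2902, 0.0721]
orientation: [0.986, 0.128, 0.104, 0.01]
ft_force: [-2.6, 1.5, 10.9]
width: -0.0003
grasp_force: 5.2
```

>>> {"api": "servo_tool", "payload": {"rows": [{"dx": 0,"dy": 0,"dz": 0.001,"wx": 0,"wy": 0,"wz": 0,"gripper": 0},{"dx": 0,"dy": 0,"dz": 0.001,"wx": 0,"wy": 0,"wz": 0,"gripper": 0}]}}

```text
t: 3.58
position: [0.5193, -0.2902, 0.072]
orientation: [0.986, 0.129, 0.104, 0.011]
ft_force: [-4.3, 1.9, 16.4]
width: -0.0
grasp_force: 8.5
```

The key bottomed out at z≈0.072 with a clear force rise, so the zero has been taken. Next I retreat, level the tool and go over to the robot's side of the handle.

>>> {"api": "servo_tool", "payload": {"rows": [{"dx": 0,"dy": 0,"dz": -0.04,"wx": 0,"wy": 0,"wz": 0,"gripper": 0},{"dx": 0,"dy": 0,"dz": -0.08,"wx": 0,"wy": 0,"wz": 0,"gripper": 0},{"dx": 0,"dy": 0,"dz": -0.1,"wx": 2.7,"wy": -11.7,"wz": 0,"gripper": 0},{"dx": 0,"dy": 0,"dz": -0.1,"wx": 2.7,"wy": -11.7,"wz": 0,"gripper": 0},{"dx": 0,"dy": 0,"dz": -0.1,"wx": 2.7,"wy": -11.7,"wz": 0,"gripper": 0}]}}

```text
t: 4.0
position: [0.5017, -0.2922, 0.1698]
orientation: [0.991, 0.13, 0.001, 0.003]
ft_force: [0.6, 0.6, 0.1]
width: 0.0001
grasp_force: 0.0
```

>>> {"api": "servo_tool", "payload": {"rows": [{"dx": 0.05,"dy": -0.303,"dz": 0.01,"wx": 0,"wy": 0,"wz": -2,"gripper": 0},{"dx": 0.05,"dy": -0.303,"dz": 0.01,"wx": 0,"wy": 0,"wz": -2,"gripper": 0},{"dx": 0.05,"dy": -0.303,"dz": 0.01,"wx": 0,"wy": 0,"wz": -2,"gripper": 0},{"dx": 0.05,"dy": -0.303,"dz": 0.01,"wx": 0,"wy": 0,"wz": -2,"gripper": 0},{"dx": 0.05,"dy": -0.303,"dz": 0.01,"wx": 0,"wy": 0,"wz": -2,"gripper": 0},{"dx": 0.05,"dy": -0.303,"dz": 0.01,"wx": 0,"wy": 0,"wz": -2,"gripper": 0},{"dx": 0.05,"dy": -0.303,"dz": 0.01,"wx": 0,"wy": 0,"wz": -2,"gripper": 0},{"dx": 0.05,"dy": -0.303,"dz": 0.01,"wx": 0,"wy": 0,"wz": -2,"gripper": 0}]}}

```text
t: 4.67
position: [0.4648, 0.0198, 0.1561]
orientation: [0.989, 0.148, -0.003, -0.002]
ft_force: [-0.7, -0.8, -0.3]
width: 0.0001
grasp_force: 0.0
```

Run:
```python
from h import *
s=state(); c=camera("wrist"); T=Twc(c,s)
print(s["t"],s["position"].round(4),R.from_quat(s["orientation"]).as_matrix().round(3),s["ft_force"])
cv2.imwrite("pics/w3.png",c["pixels"][:,:,::-1])
hsv=cv2.cvtColor(c["pixels"],cv2.COLOR_RGB2HSV)
m=cv2.inRange(hsv,(4,130,80),(20,255,255)); v,u=np.nonzero(m)
P=np.array([at_depth(c,T,a,b) for a,b in zip(u[::5],v[::5])]);P=P[(P[:,2]>.09)&(P[:,1]>-0.06)]
print(len(P),P.mean(0),P.min(0),P.max(0)); Q=P[:,:2]-P[:,:2].mean(0); print(np.linalg.svd(Q)[2][0])
```

```text
4.6667 [0.4648 0.0198 0.1561] [[ 0.956  0.293 -0.006]
 [ 0.293 -0.956  0.004]
 [-0.005 -0.006 -1.   ]] [-0.6537306  -0.84586241 -0.28593038]
1447 [0.52049328 0.03412208 0.11670491] [ 0.49568375 -0.01578504  0.10544425] [0.54377925 0.08359671 0.12012646]
[ 0.27857873 -0.9604134 ]
```

View pics/w3.png

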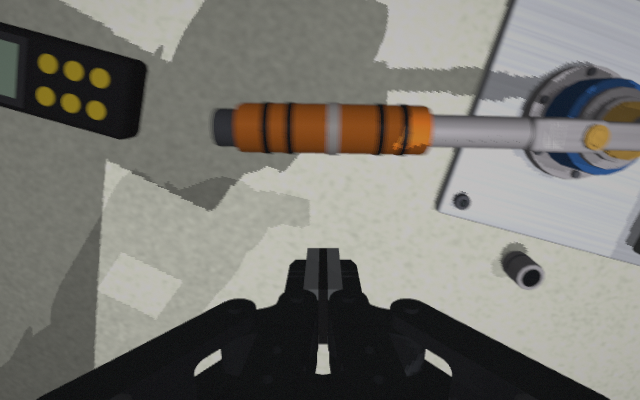

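The wrist picture shows the grip from (237,128) to (430,128) with the band at (333,128), and the fingertips at about (322,265) on the robot's side with free bench between. The fitted grip centre is (0.520, 0.034), 195 mm from the head as it should be. Next I descend beside the band and approach.

>>> {"api": "servo_tool", "payload": {"rows": [{"dx": 0,"dy": 0.002,"dz": 0.03,"wx": 0,"wy": 0,"wz": 0.9,"gripper": 0},{"dx": 0,"dy": 0.002,"dz": 0.06,"wx": 0,"wy": 0,"wz": 0.9,"gripper": 0},{"dx": 0,"dy": 0.002,"dz": 0.066,"wx": 0,"wy": 0,"wz": 0.9,"gripper": 0},{"dx": 0.015,"dy": 0.002,"dz": 0.066,"wx": 0,"wy": 0,"wz": 0.9,"gripper": 0},{"dx": 0.024,"dy": 0.002,"dz": 0.066,"wx": 0,"wy": 0,"wz": 0.9,"gripper": 0},{"dx": 0.03,"dy": 0.002,"dz": 0.066,"wx": 0,"wy": 0,"wz": 0.9,"gripper": 0},{"dx": 0.03,"dy": 0.002,"dz": 0.066,"wx": 0,"wy": 0,"wz": 0.9,"gripper": 0}]}}

```text
t: 5.3
position: [0.4995, 0.0215, 0.0922]
orientation: [0.99, 0.139, 0.0, 0.0]
ft_force: [-0.6, -0.0, -0.0]
width: 0.0002
grasp_force: 0.0
```

>>> {"api": "servo_tool", "payload": {"rows": [{"dx": 0.0015,"dy": 0,"dz": 0,"wx": 0,"wy": 0,"wz": 0,"gripper": 0},{"dx": 0.003,"dy": 0,"dz": 0,"wx": 0,"wy": 0,"wz": 0,"gripper": 0},{"dx": 0.004,"dy": 0,"dz": 0,"wx": 0,"wy": 0,"wz": 0,"gripper": 0},{"dx": 0.005,"dy": 0,"dz": 0,"wx": 0,"wy": 0,"wz": 0,"gripper": 0},{"dx": 0.006,"dy": 0,"dz": 0,"wx": 0,"wy": 0,"wz": 0,"gripper": 0}]}}

```text
t: 5.72
position: [0.5038, 0.0233, 0.0922]
orientation: [0.99, 0.139, -0.0, -0.0]
ft_force: [-2.7, -3.3, 0.9]
width: -0.0003
grasp_force: 1.6
```

>>> {"api": "servo_tool", "payload": {"rows": [{"dx": 0.005,"dy": -0.0006,"dz": 0,"wx": 0,"wy": 0,"wz": 1.5,"gripper": 0},{"dx": 0.01,"dy": -0.001,"dz": 0,"wx": 0,"wy": 0,"wz": 3,"gripper": 0},{"dx": 0.0154,"dy": -0.0013,"dz": 0,"wx": 0,"wy": 0,"wz": 4.5,"gripper": 0},{"dx": 0.0205,"dy": -0.0014,"dz": 0,"wx": 0,"wy": 0,"wz": 6,"gripper": 0},{"dx": 0.0257,"dy": -0.0015,"dz": 0,"wx": 0,"wy": 0,"wz": 7.5,"gripper": 0},{"dx": 0.0308,"dy": -0.0013,"dz": 0,"wx": 0,"wy": 0,"wz": 9,"gripper": 0},{"dx": 0.0359,"dy": -0.0011,"dz": 0,"wx": 0,"wy": 0,"wz": 10.5,"gripper": 0},{"dx": 0.041,"dy": -0.0007,"dz": 0,"wx": 0,"wy": 0,"wz": 12,"gripper": 0}]}}

```text
t: 6.38
position: [0.5431, 0.0353, 0.092]
orientation: [0.999, 0.034, -0.001, 0.0]
ft_force: [-2.9, -2.0, 0.6]
width: -0.0001
grasp_force: 1.6
```

>>> {"api": "servo_tool", "payload": {"rows": [{"dx": 0.0034,"dy": -0.0004,"dz": 0,"wx": 0,"wy": 0,"wz": 1,"gripper": 0},{"dx": 0.0068,"dy": -0.0008,"dz": 0,"wx": 0,"wy": 0,"wz": 2,"gripper": 0},{"dx": 0.01,"dy": -0.001,"dz": 0,"wx": 0,"wy": 0,"wz": 3,"gripper": 0},{"dx": 0.01,"dy": -0.001,"dz": 0,"wx": 0,"wy": 0,"wz": 3,"gripper": 0}]}}

```text
t: 6.72
position: [0.5542, 0.0371, 0.092]
orientation: [1.0, 0.008, 0.0, -0.0]
ft_force: [-1.7, -2.2, 0.9]
width: 0.0002
grasp_force: 0.8
```

```bash
cat > ang.py <<'E'
from h import *
def meas():
    c=camera("top");T=Twc(c);s=state()
    hsv=cv2.cvtColor(c["pixels"],cv2.COLOR_RGB2HSV)
    m=cv2.inRange(hsv,(5,130,80),(20,255,255)); v,u=np.nonzero(m)
    P=np.array([at_depth(c,T,a,b) for a,b in zip(u,v)])
    P=P[(P[:,2]>.1)&(P[:,2]<.13)&(P[:,1]>-.06)&(P[:,1]<.12)&(P[:,0]>.4)&(P[:,0]<.7)]
    M=P[:,:2].mean(0); d=np.linalg.svd(P[:,:2]-M)[2][0]; d*=np.sign(d[1])
    D=np.array([.5746,-.155]); g=M-D
    print("t",s["t"],"pos",s["position"].round(4),"F",s["ft_force"].round(1),"n",len(P),"grip",M.round(4),"r",np.linalg.norm(g).round(4),
      "axis ang",np.arctan2(-d[0],d[1]).round(3),"bearing",np.arctan2(-g[0],g[1]).round(3))
    return c
E
python3 -c "
from ang import *
meas()"
```

```text
t 6.7667 pos [0.5541 0.0372 0.092 ] F [-1.8 -1.5  0.7] n 0 grip [nan nan] r nan axis ang -0.0 bearing nanang.py:8: RuntimeWarning: Mean of empty slice.
  M=P[:,:2].mean(0); d=np.linalg.svd(P[:,:2]-M)[2][0]; d*=np.sign(d[1])
  ret = um.true_divide(
```

The top camera's view of the grip is blocked by the arm, so I'll use force and TCP geometry, advancing in short calls.

>>> {"api": "servo_tool", "payload": {"rows": [{"dx": 0.0034,"dy": -0.0004,"dz": 0,"wx": 0,"wy": 0,"wz": 1,"gripper": 0},{"dx": 0.0068,"dy": -0.0008,"dz": 0,"wx": 0,"wy": 0,"wz": 2,"gripper": 0},{"dx": 0.01,"dy": -0.001,"dz": 0,"wx": 0,"wy": 0,"wz": 3,"gripper": 0},{"dx": 0.01,"dy": -0.001,"dz": 0,"wx": 0,"wy": 0,"wz": 3,"gripper": 0}]}}

```text
t: 7.1
position: [0.5645, 0.0382, 0.092]
orientation: [1.0, -0.019, 0.001, -0.0]
ft_force: [-1.9, -1.6, 0.2]
width: -0.0004
grasp_force: 0.8
```

>>> {"api": "servo_tool", "payload": {"rows": [{"dx": 0.0034,"dy": -0.0004,"dz": 0,"wx": 0,"wy": 0,"wz": 1,"gripper": 0},{"dx": 0.0068,"dy": -0.0008,"dz": 0,"wx": 0,"wy": 0,"wz": 2,"gripper": 0},{"dx": 0.0068,"dy": -0.0008,"dz": 0,"wx": 0,"wy": 0,"wz": 2,"gripper": 0}]}}

```text
t: 7.35
position: [0.5713, 0.0387, 0.092]
orientation: [0.999, -0.036, 0.001, -0.0]
ft_force: [-1.9, 0.0, -0.6]
width: -0.0
grasp_force: 0.8
```

>>> {"api": "servo_tool", "payload": {"rows": [{"dx": 0.0034,"dy": -0.0004,"dz": 0,"wx": 0,"wy": 0,"wz": 1,"gripper": 0},{"dx": 0.0068,"dy": -0.0008,"dz": 0,"wx": 0,"wy": 0,"wz": 2,"gripper": 0},{"dx": 0.01,"dy": -0.001,"dz": 0,"wx": 0,"wy": 0,"wz": 3,"gripper": 0}]}}

```text
t: 7.6
position: [0.5805, 0.039, 0.092]
orientation: [0.998, -0.063, -0.0, 0.0]
ft_force: [-4.1, -1.5, 0.8]
width: -0.0002
grasp_force: 1.6
```

>>> {"api": "servo_tool", "payload": {"rows": [{"dx": 0.0034,"dy": -0.0004,"dz": 0,"wx": 0,"wy": 0,"wz": 1,"gripper": 0},{"dx": 0.0068,"dy": -0.0008,"dz": 0,"wx": 0,"wy": 0,"wz": 2,"gripper": 0},{"dx": 0.01,"dy": -0.001,"dz": 0,"wx": 0,"wy": 0,"wz": 3,"gripper": 0}]}}

```text
t: 7.85
position: [0.5907, 0.0388, 0.0919]
orientation: [0.996, -0.089, -0.0, -0.0]
ft_force: [-3.6, -2.0, 0.6]
width: -0.0002
grasp_force: 1.6
```

>>> {"api": "servo_tool", "payload": {"rows": [{"dx": 0.0034,"dy": -0.0004,"dz": 0,"wx": 0,"wy": 0,"wz": 1,"gripper": 0},{"dx": 0.0068,"dy": -0.0008,"dz": 0,"wx": 0,"wy": 0,"wz": 2,"gripper": 0},{"dx": 0.01,"dy": -0.001,"dz": 0,"wx": 0,"wy": 0,"wz": 3,"gripper": 0}]}}

```text
t: 8.1
position: [0.6008, 0.0381, 0.0919]
orientation: [0.993, -0.115, -0.0, -0.0]
ft_force: [-3.4, -2.3, 0.1]
width: -0.0003
grasp_force: 1.6
```

>>> {"api": "servo_tool", "payload": {"rows": [{"dx": 0.0034,"dy": -0.0004,"dz": 0,"wx": 0,"wy": 0,"wz": 1,"gripper": 0},{"dx": 0.0068,"dy": -0.0008,"dz": 0,"wx": 0,"wy": 0,"wz": 2,"gripper": 0},{"dx": 0.01,"dy": -0.001,"dz": 0,"wx": 0,"wy": 0,"wz": 3,"gripper": 0}]}}

```text
t: 8.35
position: [0.6067, 0.0375, 0.0916]
orientation: [0.99, -0.141, -0.005, -0.0]
ft_force: [-10.7, 0.3, 5.2]
width: -0.0
grasp_force: 4.9
```

The force jumped to about 11 N, so the screw is solid. From here I follow the fold about the hinge pin in small steps.

>>> {"api": "servo_tool", "payload": {"rows": [{"dx": 0.0035,"dy": -0.0004,"dz": 0,"wx": 0,"wy": 0,"wz": 1.5,"gripper": 0},{"dx": 0.007,"dy": -0.0009,"dz": 0,"wx": 0,"wy": 0,"wz": 3,"gripper": 0},{"dx": 0.007,"dy": -0.0009,"dz": 0,"wx": 0,"wy": 0,"wz": 3,"gripper": 0}]}}

```text
t: 8.6
position: [0.6145, 0.0363, 0.0917]
orientation: [0.986, -0.166, -0.004, 0.0]
ft_force: [-10.0, -0.2, 5.0]
width: -0.0
grasp_force: 4.4
```

>>> {"api": "servo_tool", "payload": {"rows": [{"dx": 0.0035,"dy": -0.0004,"dz": 0,"wx": 0,"wy": 0,"wz": 1.5,"gripper": 0},{"dx": 0.007,"dy": -0.0009,"dz": 0,"wx": 0,"wy": 0,"wz": 3,"gripper": 0},{"dx": 0.007,"dy": -0.0009,"dz": 0,"wx": 0,"wy": 0,"wz": 3,"gripper": 0}]}}

```text
t: 8.85
position: [0.6217, 0.0347, 0.0917]
orientation: [0.981, -0.192, -0.003, 0.0]
ft_force: [-9.9, -0.6, 4.1]
width: -0.0001
grasp_force: 4.1
```

>>> {"api": "servo_tool", "payload": {"rows": [{"dx": 0.0035,"dy": -0.0004,"dz": 0,"wx": 0,"wy": 0,"wz": 1.5,"gripper": 0},{"dx": 0.007,"dy": -0.0009,"dz": 0,"wx": 0,"wy": 0,"wz": 3,"gripper": 0},{"dx": 0.007,"dy": -0.0009,"dz": 0,"wx": 0,"wy": 0,"wz": 3,"gripper": 0}]}}

```text
t: 9.1
position: [0.6288, 0.0329, 0.0917]
orientation: [0.976, -0.218, -0.003, 0.0]
ft_force: [-8.3, -0.4, 4.1]
width: 0.0002
grasp_force: 3.8
```

>>> {"api": "servo_tool", "payload": {"rows": [{"dx": 0.003,"dy": -0.0004,"dz": 0,"wx": 0,"wy": 0,"wz": 1.3,"gripper": 0},{"dx": 0.006,"dy": -0.0008,"dz": 0,"wx": 0,"wy": 0,"wz": 2.5,"gripper": 0},{"dx": 0.006,"dy": -0.0008,"dz": 0,"wx": 0,"wy": 0,"wz": 2.5,"gripper": 0}]}}

```text
t: 9.35
position: [0.6347, 0.0311, 0.0917]
orientation: [0.971, -0.239, -0.003, 0.0]
ft_force: [-7.3, 0.6, 4.1]
width: -0.0
grasp_force: 3.5
```

Run:
```python
from h import *
s=state(); c=camera("wrist"); T=Twc(c,s)
print(s["t"],s["position"].round(4),s["ft_force"].round(1))
cv2.imwrite("pics/w4.png",c["pixels"][:,:,::-1])
```

```text
9.35 [0.6347 0.0311 0.0917] [-7.3  0.6  4.1]
```

View pics/w4.png

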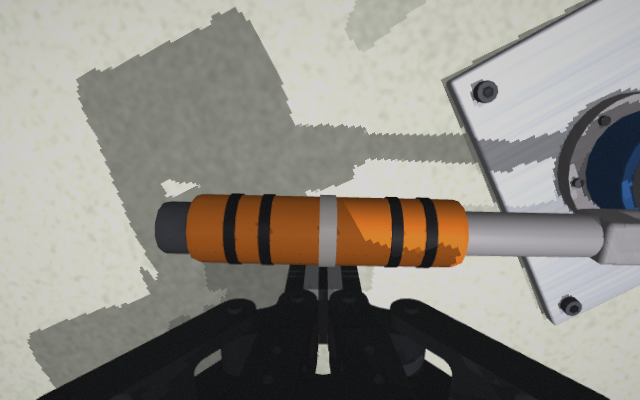

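The wrist picture shows the fingers on the band at (327,230), with the tube bent against the hinge block at about (603,235). The force has fallen from about 11 to 7.3 N over roughly 27 mm of travel, which means a fold of about 0.2. I'll ease off now along the same arc.

>>> {"api": "servo_tool", "payload": {"rows": [{"dx": -0.005,"dy": 0.001,"dz": 0,"wx": 0,"wy": 0,"wz": -2,"gripper": 0},{"dx": -0.0095,"dy": 0.0022,"dz": 0,"wx": 0,"wy": 0,"wz": -4,"gripper": 0},{"dx": -0.0142,"dy": 0.0035,"dz": 0,"wx": 0,"wy": 0,"wz": -6,"gripper": 0},{"dx": -0.019,"dy": 0.0047,"dz": 0,"wx": 0,"wy": 0,"wz": -8,"gripper": 0},{"dx": -0.0235,"dy": 0.006,"dz": 0,"wx": 0,"wy": 0,"wz": -10,"gripper": 0},{"dx": -0.0275,"dy": 0.0072,"dz": 0,"wx": 0,"wy": 0,"wz": -12,"gripper": 0},{"dx": -0.035,"dy": 0.0085,"dz": 0,"wx": 0,"wy": 0,"wz": -12,"gripper": 0},{"dx": -0.045,"dy": 0.009,"dz": 0,"wx": 0,"wy": 0,"wz": -12,"gripper": 0}]}}

```text
t: 10.07
position: [0.595, 0.0435, 0.0924]
orientation: [0.991, -0.136, 0.003, -0.0]
ft_force: [1.2, -0.2, -0.1]
width: 0.0002
grasp_force: 0.0
```

>>> {"api": "servo_tool", "payload": {"rows": [{"dx": -0.025,"dy": 0,"dz": 0,"wx": 0,"wy": 0,"wz": 0,"gripper": 0},{"dx": -0.04,"dy": 0,"dz": 0,"wx": 0,"wy": 0,"wz": 0,"gripper": 0},{"dx": -0.04,"dy": 0,"dz": -0.035,"wx": 0,"wy": 0,"wz": 0,"gripper": 0},{"dx": -0.04,"dy": 0,"dz": -0.07,"wx": 0,"wy": 0,"wz": 0,"gripper": 0},{"dx": -0.04,"dy": 0,"dz": -0.09,"wx": 0,"wy": 0,"wz": 0,"gripper": 0},{"dx": -0.04,"dy": 0,"dz": -0.09,"wx": 0,"wy": 0,"wz": 0,"gripper": 0}]}}

```text
t: 10.57
position: [0.5596, 0.0544, 0.1875]
orientation: [0.991, -0.136, 0.008, -0.001]
ft_force: [0.7, 0.1, 0.4]
width: 0.0002
grasp_force: 0.0
```

Run:
```python
from h import *
s=state(); c=camera("wrist"); T=Twc(c,s)
print(s["t"],s["position"].round(4),R.from_quat(s["orientation"]).as_matrix().round(3),s["ft_force"].round(1))
cv2.imwrite("pics/w5.png",c["pixels"][:,:,::-1])
hsv=cv2.cvtColor(c["pixels"],cv2.COLOR_RGB2HSV)
m=cv2.inRange(hsv,(4,130,80),(20,255,255)); v,u=np.nonzero(m)
P=np.array([at_depth(c,T,a,b) for a,b in zip(u[::5],v[::5])]);P=P[(P[:,2]>.09)&(P[:,1]>-0.06)]
M=P[:,:2].mean(0);d=np.linalg.svd(P[:,:2]-M)[2][0]; d*=np.sign(d[1]);g=M-[.5746,-.155]
print(M,np.linalg.norm(g),np.arctan2(-d[0],d[1]),np.arctan2(-g[0],g[1]))
```

```text
10.5667 [0.5596 0.0544 0.1875] [[ 0.963 -0.269  0.015]
 [-0.269 -0.963 -0.001]
 [ 0.015 -0.004 -1.   ]] [0.7 0.1 0.4]
[0.62537231 0.03232275] 0.1940815281170895 -0.2686413376368814 -0.2646826792785444
```

View pics/w5.png

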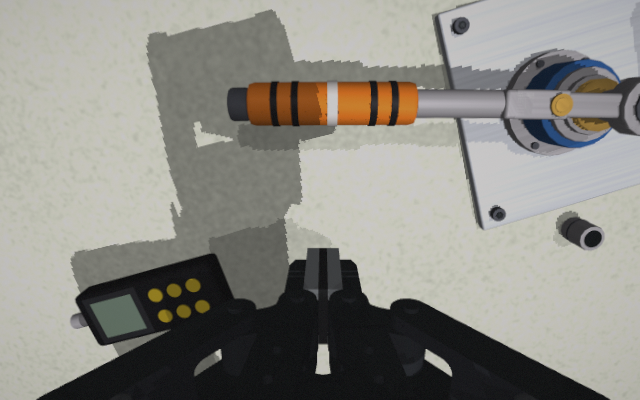

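The wrist picture shows the handle straight, with grip, tube, pin and head in line along row ~103, at a bearing of -0.267. That is 0.55 rad from where it started. The meter and socket are undisturbed. Next is the green key.

>>> {"api": "servo_tool", "payload": {"rows": [{"dx": 0.045,"dy": 0.31,"dz": 0,"wx": 0,"wy": 0,"wz": -17,"gripper": 0},{"dx": 0.045,"dy": 0.31,"dz": 0,"wx": 0,"wy": 0,"wz": -17,"gripper": 0},{"dx": 0.045,"dy": 0.31,"dz": 0,"wx": 0,"wy": 0,"wz": -17,"gripper": 0},{"dx": 0.045,"dy": 0.31,"dz": 0,"wx": 0,"wy": 0,"wz": -17,"gripper": 0},{"dx": 0.045,"dy": 0.31,"dz": 0,"wx": 0,"wy": 0,"wz": -17,"gripper": 0},{"dx": 0.045,"dy": 0.31,"dz": 0,"wx": 0,"wy": 0,"wz": -17,"gripper": 0},{"dx": 0.045,"dy": 0.31,"dz": 0,"wx": 0,"wy": 0,"wz": -17,"gripper": 0},{"dx": 0.045,"dy": 0.31,"dz": 0,"wx": 0,"wy": 0,"wz": -17,"gripper": 0}]}}

```text
t: 11.28
position: [0.5143, -0.2602, 0.1808]
orientation: [1.0, 0.011, 0.001, 0.001]
ft_force: [-0.1, 0.2, -0.8]
width: 0.0002
grasp_force: 0.0
```

Run:
```python
from h import *
s=state(); p=s["position"]; Rm=R.from_quat(s["orientation"]).as_matrix()
print(p,Rm.round(3))
print("to hover:",Rm.T@(np.array([.5055,-.3545,.1455])-p))
z=np.array([.2085*np.cos(.03),.2085*np.sin(.03),-.978]); print("tilt deg",np.degrees(np.cross([0,0,1],Rm.T@z)))
```

```text
[ 0.51432476 -0.26021343  0.18076   ] [[ 1.     0.022  0.001]
 [ 0.022 -1.    -0.001]
 [ 0.001  0.001 -1.   ]]
to hover: [-0.01095919  0.09402915  0.0353485 ]
tilt deg [ 0.15198422 11.88667824 -0.        ]
```

>>> {"api": "servo_tool", "payload": {"rows": [{"dx": -0.011,"dy": 0.094,"dz": 0.035,"wx": 0.1,"wy": 12,"wz": 0,"gripper": 0},{"dx": -0.011,"dy": 0.094,"dz": 0.035,"wx": 0.1,"wy": 12,"wz": 0,"gripper": 0},{"dx": -0.011,"dy": 0.094,"dz": 0.035,"wx": 0.1,"wy": 12,"wz": 0,"gripper": 0},{"dx": -0.011,"dy": 0.094,"dz": 0.035,"wx": 0.1,"wy": 12,"wz": 0,"gripper": 0},{"dx": -0.011,"dy": 0.094,"dz": 0.035,"wx": 0.1,"wy": 12,"wz": 0,"gripper": 0}]}}

```text
t: 11.7
position: [0.5052, -0.3514, 0.1454]
orientation: [0.995, 0.011, 0.104, -0.003]
ft_force: [0.8, 0.6, -0.4]
width: 0.0
grasp_force: 0.0
```

Run:
```python
from h import *
s=state(); c=camera("wrist"); T=Twc(c,s); p=s["position"]; Rm=R.from_quat(s["orientation"]).as_matrix()
print(p.round(4),Rm[:,2].round(3))
hsv=cv2.cvtColor(c["pixels"],cv2.COLOR_RGB2HSV)
m=cv2.inRange(hsv,(40,100,50),(85,255,255)); k,l,st,ce=cv2.connectedComponentsWithStats(m)
i=1+st[1:,4].argmax(); q=at_depth(c,T,*ce[i]); print(ce[i],st[i],q.round(4),(Rm.T@(q-p)).round(4),"vs",(Rm.T@(np.array([.52,-.354,.0775])-p)).round(4))
```

```text
[ 0.5052 -0.3514  0.1454] [ 0.206  0.008 -0.978]
[330.74481515 215.0207394 ] [ 312  196   38   39 1109] [ 0.5203 -0.3543  0.0763] [0.0004 0.0035 0.0707] vs [0.0004 0.0032 0.0695]
```

>>> {"api": "servo_tool", "payload": {"rows": [{"dx": 0,"dy": 0.003,"dz": 0.035,"wx": 0,"wy": 0,"wz": 0,"gripper": 0},{"dx": 0,"dy": 0.003,"dz": 0.058,"wx": 0,"wy": 0,"wz": 0,"gripper": 0},{"dx": 0,"dy": 0.003,"dz": 0.066,"wx": 0,"wy": 0,"wz": 0,"gripper": 0},{"dx": 0,"dy": 0.003,"dz": 0.068,"wx": 0,"wy": 0,"wz": 0,"gripper": 0},{"dx": 0,"dy": 0.003,"dz": 0.07,"wx": 0,"wy": 0,"wz": 0,"gripper": 0},{"dx": 0,"dy": 0.003,"dz": 0.072,"wx": 0,"wy": 0,"wz": 0,"gripper": 0},{"dx": 0,"dy": 0.003,"dz": 0.074,"wx": 0,"wy": 0,"wz": 0,"gripper": 0},{"dx": 0,"dy": 0.003,"dz": 0.074,"wx": 0,"wy": 0,"wz": 0,"gripper": 0}]}}

```text
t: 12.42
position: [0.522, -0.3531, 0.0759]
orientation: [0.994, 0.012, 0.105, -0.002]
ft_force: [0.9, 2.1, 2.5]
width: 0.0001
grasp_force: 1.4
```

>>> {"api": "servo_tool", "payload": {"rows": [{"dx": 0,"dy": 0,"dz": 0.001,"wx": 0,"wy": 0,"wz": 0,"gripper": 0},{"dx": 0,"dy": 0,"dz": 0.001,"wx": 0,"wy": 0,"wz": 0,"gripper": 0}]}}

```text
t: 12.58
position: [0.522, -0.3535, 0.0746]
orientation: [0.994, 0.012, 0.105, -0.002]
ft_force: [1.5, 2.2, 3.5]
width: -0.0
grasp_force: 1.8
```

>>> {"api": "servo_tool", "payload": {"rows": [{"dx": 0,"dy": 0,"dz": 0.001,"wx": 0,"wy": 0,"wz": 0,"gripper": 0},{"dx": 0,"dy": 0,"dz": 0.001,"wx": 0,"wy": 0,"wz": 0,"gripper": 0}]}}

```text
t: 12.75
position: [0.5222, -0.3535, 0.0732]
orientation: [0.994, 0.012, 0.105, -0.002]
ft_force: [2.2, 1.9, 4.6]
width: 0.0
grasp_force: 2.2
```

>>> {"api": "servo_tool", "payload": {"rows": [{"dx": 0,"dy": 0,"dz": 0.001,"wx": 0,"wy": 0,"wz": 0,"gripper": 0},{"dx": 0,"dy": 0,"dz": 0.001,"wx": 0,"wy": 0,"wz": 0,"gripper": 0}]}}

```text
t: 12.92
position: [0.5224, -0.3535, 0.0724]
orientation: [0.994, 0.012, 0.105, -0.002]
ft_force: [1.2, 2.6, 6.3]
width: -0.0
grasp_force: 3.0
```

>>> {"api": "servo_tool", "payload": {"rows": [{"dx": 0,"dy": 0,"dz": 0.001,"wx": 0,"wy": 0,"wz": 0,"gripper": 0},{"dx": 0,"dy": 0,"dz": 0.001,"wx": 0,"wy": 0,"wz": 0,"gripper": 0}]}}

```text
t: 13.08
position: [0.5224, -0.3535, 0.0723]
orientation: [0.994, 0.012, 0.105, -0.002]
ft_force: [-0.9, 3.6, 11.9]
width: -0.0001
grasp_force: 6.1
```

The green key is fully down (force rise at z≈0.072). I retreat and check the display.

>>> {"api": "servo_tool", "payload": {"rows": [{"dx": 0,"dy": 0,"dz": -0.03,"wx": 0,"wy": 0,"wz": 0,"gripper": 0},{"dx": 0,"dy": 0,"dz": -0.07,"wx": 0,"wy": 0,"wz": 0,"gripper": 0},{"dx": 0,"dy": 0,"dz": -0.1,"wx": 0,"wy": 0,"wz": 0,"gripper": 0},{"dx": 0,"dy": 0,"dz": -0.12,"wx": 0,"wy": 0,"wz": 0,"gripper": 0},{"dx": 0,"dy": 0,"dz": -0.12,"wx": 0,"wy": 0,"wz": 0,"gripper": 0},{"dx": 0,"dy": 0,"dz": -0.12,"wx": 0,"wy": 0,"wz": 0,"gripper": 0}]}}

```text
t: 13.58
position: [0.497, -0.3551, 0.1889]
orientation: [0.994, 0.012, 0.105, -0.001]
ft_force: [-0.6, 0.2, -0.1]
width: 0.0001
grasp_force: 0.0
```

Run:
```python
from h import *
s=state(); c=camera("wrist"); print(s["t"],s["position"].round(3),s["ft_force"].round(1))
cv2.imwrite("pics/w6.png",c["pixels"][:,:,::-1])
```

```text
13.5833 [ 0.497 -0.355  0.189] [-0.6  0.2 -0.1]
```

View pics/w6.png

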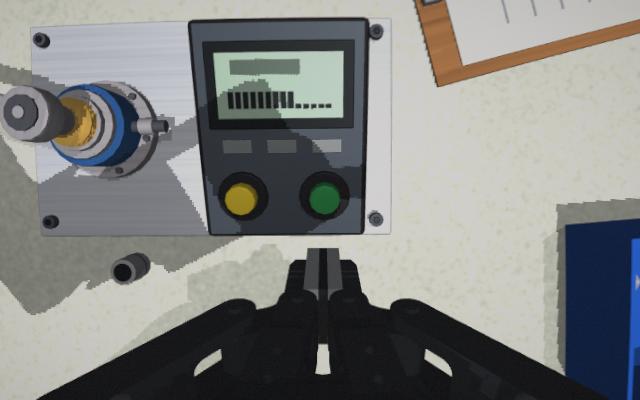

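The picture shows both keys back up, yellow at (241,198) and green at (323,198). The socket stands untouched at (130,268), and the gripper is clear of everything.

```bash
python3 -c "
from rig import sign_off
print(sign_off())"
```

```text
the job is handed in; nothing more can be done
None
```

The job is handed in: I zeroed the tester, pushed the wrench clockwise about 0.55 rad until it came up solid and folded about 0.2 rad (estimated from force and travel), let the handle spring straight, and then pressed the green key fully down to store the reading; the display never visibly changed, so both key presses are judged from the force rise at full travel.

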